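# Make up two chocolate gift boards

## Robot

A 7-joint arm with a two-finger parallel gripper is mounted at the origin on a cart in front of the work surface, level with it; the furniture and walls round the work are solid. World frame = base frame: x ahead of the robot, y to its left, z up, the work surface at z = 0. Lengths are in mm, angles in rad, forces in N, time in s.
With the tool pointing down it reaches from about 400 to 875 mm from the base axis. Payload 4.4 kg.
Tool frame: the origin (TCP) lies midway between the tips of the shut fingers; the grasp point (between the pads) lies ctrl.grip_depth behind it (ctrl.grip_depth is the distance from the TCP to the grasp point, in mm); z points along the fingers, y is the line along which they close (so a half turn about z gives the same grasp; the last joint's range is limited). The gripper opens to 85 mm and grips with 20 to 120 N. Pads are 22 mm wide; open, the fingers measure 114 mm over their backs; the gripper's body (76 mm by 85 mm) begins 54 mm behind the grasp point. The pads swing forward as they close: fully open they stand 13 mm farther back than shut.
Start: joints at [-1.23, 0.628, 0.038, 1.517, -0.027, 0.996, -0.02], TCP at [257.165, 596.979, 231.313] pointing down, gripper open.
Joint ranges: [-3.06, 3.06], [-0.37, 2.12], [-1.25, 1.32], [0.18, 2.47], [-1.1, 4.24], [0.23, 1.98], [-2.94, 2.94]. Speed limits (rad/s): [2.57, 2.57, 3.14, 3.14, 3.14, 3.14, 3.14].

## Interface

Orientations are given as [roll, pitch, yaw] about the fixed x, y, z axes, in that order (R = Rz(yaw) Ry(pitch) Rx(roll)).
In Python, from cell import ctrl gives the robot as it stands.
- The arm moves only by the tool carry_out, never from a script. Its argument "deltas" is one flat list of numbers, 7 for each row, row after row: the turn, a rotation vector about the tool's x, y, z in degrees, then the shift along the tool's x, y, z in m, then the closure, from -1 (fully open) to 1 (shut). In form: [wx, wy, wz, dx, dy, dz, claw, wx, wy, wz, dx, dy, dz, claw, ...]. A call has 1 to 12 rows; each row shifts and turns the commanded pose from where the row before left it, along the tool's axes as they then stand; what a row does not reach is not made up. A row lasts 1/8 s, in which the tool goes at most 62.5 mm and 10.7 degrees, less where a joint would pass 70% of its speed; a pose out of reach is approached as far as the arm can. A call with a gripper value outside its range is refused whole. The fingers move at their own pace and stop on an object; the grip force is fixed at half the most. Time passes only in rows, so rows that do not move let the fingers close. It gives the time, the measured TCP pose, the force, the opening and the grip force at its end, in the units of the state.
- ctrl.read_state(): the state, without advancing time (a new reading comes with each control period).
- ctrl.get_image(name): name is "scene" or "top" or "wrist"; returns the picture (400x640x3 uint8, red, green, blue); there is no depth.
- ctrl.calibration(name): a dict with "mtx" (3x3 intrinsics, pixels), "R" (3x3) and "t" (3): a world point X has camera coordinates R X + t. Camera axes: x right, y down, z forward; pixel columns grow to the right and rows downward; lengths in mm; the calibration is good to about 2 mm. A picture is of the moment at which its call begins: read the wrist's pose just before it. calibration takes no time and is no camera call; for the wrist camera it gives the pose at the moment of the call.
- ctrl.finish_job(): hands the job in; it is judged then, once.
The state is a dict: "clock": time; "qpos": joint angles; "qd": joint speeds; "tau": joint torques, N m; "eef_pos": TCP position; "tool_rot": TCP orientation; "force": force on the tool from outside, world axes, zero at the start; "torque": the same for the moment, N m; "width": finger opening in mm; "gripper_force": force on a finger pad.
Only numpy, scipy, OpenCV 4.12 (cv2) and the standard library are available. Lean on these libraries where they do the work, as an engineer would, in place of code of your own. Each camera call takes 0.05 s, during which the arm holds its last target. There are 200 camera calls.

## Task

Make up the two marble gift boards from the five chocolates lying loose on the wooden counter: the long board gets the chocolate roll in its oblong pocket and one cream cup in its round pocket, and the wide board gets the two short logs, one in each oblong pocket and lying along it, and the other cream cup in its round pocket. Every chocolate must end right way up, flat on the bottom of its pocket. Leave the bowl of cacao beans and the scoop where they are.

Things in the scene. Friction and masses are not known exactly. Their poses are not given: they have to be found in the camera images.
- long_board: Long narrow white marble board fixed to the counter, 80 (its x) x 188 (its y) x 10 mm, top face 10 mm above the counter. Two pockets, lined grey, 5 mm deep (floor 5 mm above the counter): a round one of 52 mm diameter centred at x 0, y +54 mm, and an oblong one 40 mm (x) x 88 mm (y) centred at x 0, y -36 mm. Origin: centre of its underside.
- wide_board: Wide white marble board fixed to the counter, 164 (its x) x 132 (its y) x 10 mm, top face 10 mm above the counter. Three pockets, lined grey, 5 mm deep (floor 5 mm above the counter): a round one of 52 mm diameter centred at x +42, y 0 mm, and two oblong ones side by side, each 64 mm (x) x 40 mm (y), centred at x -36, y +32 mm and x -36, y -32 mm. Origin: centre of its underside.
- cup_a: Fluted brown chocolate cup with pale cream filling, standing on the wooden counter; 37 mm across at the rim, narrower at the foot, 28 mm high, round. Origin: centre of its underside, z up. The two cups are alike and interchangeable. (Not one of the fixed cups on the marble slabs.)
- cup_b: Fluted brown chocolate cup with pale cream filling, standing on the wooden counter; 37 mm across at the rim, narrower at the foot, 28 mm high, round. Origin: centre of its underside, z up. The two cups are alike and interchangeable. (Not one of the fixed cups on the marble slabs.)
- log_a: Short moulded chocolate log, flat underneath with a rounded top, 19 mm wide (its x) x 42 mm long (its y) x 16 mm high, lying on the wooden counter. Origin: centre of its underside, z up. The two logs are alike and interchangeable.
- log_b: Short moulded chocolate log, flat underneath with a rounded top, 19 mm wide (its x) x 42 mm long (its y) x 16 mm high, lying on the wooden counter. Origin: centre of its underside, z up. The two logs are alike and interchangeable.
- roll: Rolled chocolate stick, thinner and longer than the logs: 17 mm wide (its x) x 64 mm long (its y) x 18 mm high, lying on the wooden counter; it does not roll away. Origin: centre of its underside, z up.
- bell: Chrome counter bell with a black foot, 80 mm diameter, 60 mm high; an obstacle, fixed to the counter. Origin: centre of its underside.
- cacao_bowl: Small oval white bowl heaped with cacao beans, 63 (its x) x 85 (its y) x 43 mm; loose. Origin: centre of its underside. A bystander: must not be shifted.
- sweet_scoop: Steel sweet scoop with a wooden handle, lying flat, 42 (its x) x 138 (its y) x 21 mm, handle towards its +y; loose. Origin: centre of its underside. A bystander: must not be shifted.
Mind the look-alikes: they are no part of the job. What is shaped like the cup_b but blue or pink is not meant.

How it is judged (in metres and radians):
At the end, for the whole second after the job is handed in: Roll and one cup in the long board, both logs and the other cup in the wide board, each in its own pocket: centred within 14 mm along each board axis (cups 15), logs and roll within 0.5 rad of the pocket, upright within 0.15 rad, underside 2 to 7.8 mm above the counter, at rest (x of roll in the frame of long_board between -0.014 and 0.014 m and y of roll in the frame of long_board between -0.05 and -0.022 m and z of roll in the frame of long_board between 0.002 and 0.0078 m and angle between roll's own z axis and vertical below 0.15 rad and angle between the y axis of roll and the y axis of long_board, either way round below 0.5 rad and (((x of cup_a in the frame of long_board between -0.015 and 0.015 m and y of cup_a in the frame of long_board between 0.039 and 0.069 m and z of cup_a in the frame of long_board between 0.002 and 0.0078 m and angle between cup_a's own z axis and vertical below 0.15 rad) and (x of cup_b in the frame of wide_board between 0.027 and 0.057 m and y of cup_b in the frame of wide_board between -0.015 and 0.015 m and z of cup_b in the frame of wide_board between 0.002 and 0.0078 m and angle between cup_b's own z axis and vertical below 0.15 rad)) or ((x of cup_b in the frame of long_board between -0.015 and 0.015 m and y of cup_b in the frame of long_board between 0.039 and 0.069 m and z of cup_b in the frame of long_board between 0.002 and 0.0078 m and angle between cup_b's own z axis and vertical below 0.15 rad) and (x of cup_a in the frame of wide_board between 0.027 and 0.057 m and y of cup_a in the frame of wide_board between -0.015 and 0.015 m and z of cup_a in the frame of wide_board between 0.002 and 0.0078 m and angle between cup_a's own z axis and vertical below 0.15 rad))) and (((x of log_a in the frame of wide_board between -0.05 and -0.022 m and y of log_a in the frame of wide_board between 0.018 and 0.046 m and z of log_a in the frame of wide_board between 0.002 and 0.0078 m and angle between log_a's own z axis and vertical below 0.15 rad and angle between the y axis of log_a and the x axis of wide_board, either way round below 0.5 rad) and (x of log_b in the frame of wide_board between -0.05 and -0.022 m and y of log_b in the frame of wide_board between -0.046 and -0.018 m and z of log_b in the frame of wide_board between 0.002 and 0.0078 m and angle between log_b's own z axis and vertical below 0.15 rad and angle between the y axis of log_b and the x axis of wide_board, either way round below 0.5 rad)) or ((x of log_b in the frame of wide_board between -0.05 and -0.022 m and y of log_b in the frame of wide_board between 0.018 and 0.046 m and z of log_b in the frame of wide_board between 0.002 and 0.0078 m and angle between log_b's own z axis and vertical below 0.15 rad and angle between the y axis of log_b and the x axis of wide_board, either way round below 0.5 rad) and (x of log_a in the frame of wide_board between -0.05 and -0.022 m and y of log_a in the frame of wide_board between -0.046 and -0.018 m and z of log_a in the frame of wide_board between 0.002 and 0.0078 m and angle between log_a's own z axis and vertical below 0.15 rad and angle between the y axis of log_a and the x axis of wide_board, either way round below 0.5 rad))) and linear speed of each of cup_a, cup_b, log_a, log_b, roll below 0.02 m/s); the robot touches nothing.
It fails at once if the bowl is shifted more than 20 mm (distance of cacao_bowl from where it was at the start of the episode above 0.02 m).
It fails at once if the scoop is shifted more than 20 mm (distance of sweet_scoop from where it was at the start of the episode above 0.02 m).
It also fails if it takes over 115 s, if anything falls off the work surface, if the arm or the gripper's body presses on something with over 40 N, if the wrist force passes 120 N, or if a joint passes its speed limit or range.

## Working session

There is one attempt and no reset: what is moved stays moved. The work goes in short steps, Python scripts to look and compute and a tool call to move; the robot and the scene stay as the last step left them, time stands still between calls to the robot, and variables do not carry over. Pictures are saved under pics/ and viewed, at most 14 in all, crops included, and the job is handed in when it is done.

Besides the shell and the picture viewer there is one more tool, called after "Call:" as a command line: name --argument value ..., lists and objects as JSON in quotes. carry_out: Moves the arm, as the interface text tells. Its arguments: {"type":"object","properties":{"deltas":{"type":"array"}},"required":["deltas"]}

```bash
ls; mkdir -p pics
python3 - <<'E'
from cell import ctrl
import cv2
for n in("top","scene"):
    im=ctrl.get_image(n); cv2.imwrite(f"pics/{n}0.png",im[:,:,::-1]); c=ctrl.calibration(n); print(n,c)
s=ctrl.read_state();print(s,ctrl.grip_depth)
E
```

```text
pics
top {'mtx': array([[368.64745776,   0.        , 318.7170107 ],
       [  0.        , 368.64745776, 196.10700992],
       [  0.        ,   0.        ,   1.        ]]), 'R': array([[-0.01869864, -0.99962589, -0.01996091],
       [-0.99588486,  0.02039194, -0.08830352],
       [ 0.08867753,  0.01822761, -0.99589359]]), 't': array([ 23.04146771, 536.06479894, 848.66065737])}
scene {'mtx': array([[422.50017638,   0.        , 318.35444944],
       [  0.        , 422.50017638, 198.33019842],
       [  0.        ,   0.        ,   1.        ]]), 'R': array([[ 0.59663536, -0.80217903,  0.02313137],
       [-0.42274748, -0.33866514, -0.84058937],
       [ 0.68213695,  0.49174661, -0.54117876]]), 't': array([-323.18790357,  242.83006163,  582.42547298])}
{'clock': 0.1, 'qpos': array([-1.22979477,  0.62922647,  0.03843811,  1.51827595, -0.0270349 ,
        0.99630384, -0.02000409]), 'qd': array([-0.00065732, -0.00145458, -0.00074653, -0.001948  ,  0.0002698 ,
        0.00027228, -0.00090788]), 'tau': array([ 2.57430729e-03, -5.64521670e+01,  1.23017069e+00, -1.93972296e+01,
        1.12554850e-02,  5.38807508e-03,  3.03773732e-05]), 'eef_pos': array([256.92402736, 596.45423928, 230.49597961]), 'tool_rot': array([-3.13989615e+00, -1.73161362e-05,  2.73477321e+00]), 'force': array([0.14189089, 0.66939995, 0.65074012]), 'torque': array([ 0.0090279 , -0.01446755,  0.03959597]), 'gripper_force': 0.0, 'width': 85.02762416177515} 18.700000000000003
```

View pics/top0.png

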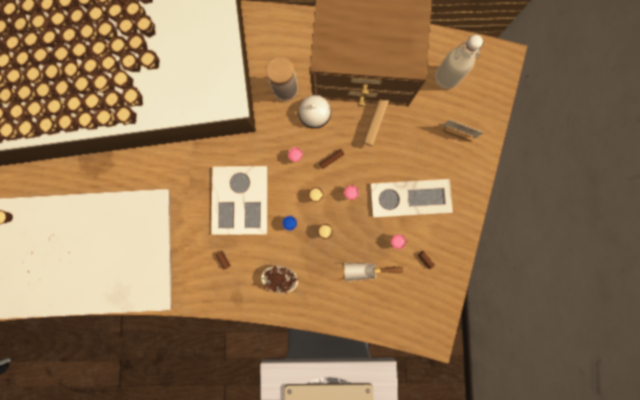

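View pics/scene0.png

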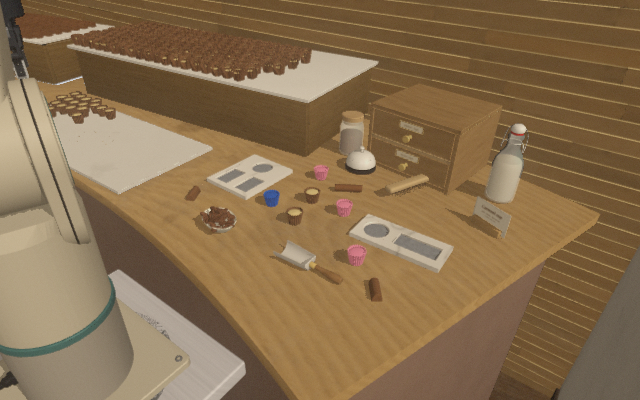

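The top view shows:
- **Boards:** wide board at (240,200), long board at (411,198).
- **Cream cups:** (316,195) and (325,231). The pink cups at (295,155), (351,192), (398,242) and the blue one at (289,223) are look-alikes and not meant.
- **Dark sticks:** (331,158), (223,260) and (426,260). The first looks longest, so it should be the roll.
- **Other objects:** bowl at (279,279), scoop at (373,271), bell at (314,111).

Next I'll measure from both views.

```bash
cat > h.py <<'E'
import cv2,numpy as np
def ray(c,uv):
    d=c["R"].T@np.linalg.solve(c["mtx"],np.array([uv[0],uv[1],1.])); return -c["R"].T@c["t"],d
def onz(c,uv,z):
    o,d=ray(c,uv); return o+d*(z-o[2])/d[2]
def two(c1,u1,c2,u2):
    o,d=ray(c1,u1);p,e=ray(c2,u2);s=np.linalg.lstsq(np.c_[d,-e],p-o,rcond=None)[0]
    a,b=o+d*s[0],p+e*s[1]; return (a+b)/2,np.linalg.norm(a-b)
def blobs(m,lo,hi):
    n,l,st,ce=cv2.connectedComponentsWithStats(m.astype(np.uint8),connectivity=8)
    return [(ce[i],st[i,4],cv2.minAreaRect(np.argwhere(l==i)[:,::-1].astype(np.float32))) for i in range(1,n) if lo<=st[i,4]<=hi]
def masks(im):
    h=cv2.cvtColor(im,cv2.COLOR_RGB2HSV).astype(int);H,S,V=h[...,0],h[...,1],h[...,2]
    return dict(dark=(V<85)&(S>90)&((H<18)|(H>170)),grey=(S<60)&(V>50)&(V<140),white=(S<75)&(V>150),cream=(H>15)&(H<30)&(V>185)&(S>60))
E
python3 - <<'E'
from h import *
from cell import ctrl
for n in("top","scene"):
    im=cv2.imread(f"pics/{n}0.png")[:,:,::-1].copy();c=ctrl.calibration(n)
    for k,m in masks(im).items():
        m=m.copy()
        if n=="top": m[:140]=0;m[300:]=0;m[:,:195]=0;m[:,470:]=0
        else: m[:150]=0;m[:,:180]=0;m[310:]=0;m[:,460:]=0
        for ce,a,r in blobs(m,25,4500):
            (w,h),ang=r[1],r[2]; p=onz(c,ce,10)
            print(n,k,ce.round(1),a,np.round(r[1],1),round(ang),p.round(0)[:2])
im=cv2.imread("pics/top0.png")[145:295,200:460]
cv2.imwrite("pics/crop0.png",cv2.resize(im,None,fx=3,fy=3,interpolation=cv2.INTER_CUBIC))
E
```

```text
top dark [423.  259.8] 41 [17.   4.2] 60 [ 382. -230.]
top grey [235.  178.6] 30 [3.1 9.8] 27 [584. 215.]
top grey [439.4 196.1] 83 [11. 14.] 0 [ 532. -276.]
top grey [383.7 195.1] 27 [3.5 8.8] 11 [ 537. -143.]
top grey [395.7 198.8] 51 [15.3  5.2] 82 [ 527. -171.]
top grey [415.6 198.4] 90 [15.5 11.1] 48 [ 527. -219.]
top grey [225.4 206.7] 59 [ 6.8 15.6] 55 [517. 238.]
top grey [251.5 206.7] 55 [ 6.1 14.9] 48 [515. 175.]
top white [239.  198.5] 2751 [66. 54.] 90 [536. 205.]
top white [409.9 198. ] 1750 [32.6 78.6] 86 [ 529. -205.]
top white [357.6 270.8] 338 [28. 14.] 0 [359. -76.]
top cream [332.1 142.7] 100 [ 7.1 28.6] 77 [668. -22.]
top cream [431.9 158.3] 793 [111.2  33.6] 20 [ 624. -262.]
top cream [465.1 144.6] 37 [12.1  4.5] 27 [ 655. -343.]
top cream [308.6 147. ] 31 [14.  4.] 0 [658.  35.]
top cream [221.5 149.7] 154 [ 7.  35.1] 88 [656. 248.]
top cream [435.6 151.8] 42 [ 5. 13.] 90 [ 639. -272.]
top cream [255.3 210.9] 2186 [115.2 101.7] 85 [505. 166.]
top cream [311.4 158.4] 58 [ 5.3 22.4] 79 [630.  29.]
top cream [355.6 161.7] 215 [ 9.8 47.7] 80 [619. -78.]
top cream [4
[... 2049 characters left out ...]
6.7 23.7] 63 [498. 236.]
scene grey [249. 184.] 160 [ 8.1 23.9] 61 [497. 172.]
scene grey [376.2 230. ] 244 [12. 24.] 90 [ 528. -157.]
scene grey [417.8 246.7] 480 [45.4 11.4] 22 [ 531. -247.]
scene white [190.2 154.6] 246 [14. 30.] 90 [509. 399.]
scene white [361.8 159.8] 435 [19. 26.] 90 [773.  29.]
scene white [250.  175.8] 1620 [37.  80.8] 64 [527. 197.]
scene white [401.3 242.4] 1984 [102.   30.3] 23 [ 523. -216.]
scene white [224.4 228.1] 27 [ 2.7 17.1] 83 [342.  88.]
scene white [297.7 254. ] 466 [33.3 16.2] 29 [371. -79.]
scene cream [408.7 183.5] 88 [ 2.2 37.3] 72 [ 739. -125.]
scene cream [312.2 191.6] 38 [ 3. 10.] 90 [564.  35.]
scene cream [294.9 212.2] 43 [10.  4.] 0 [474.  13.]
```

View pics/crop0.png

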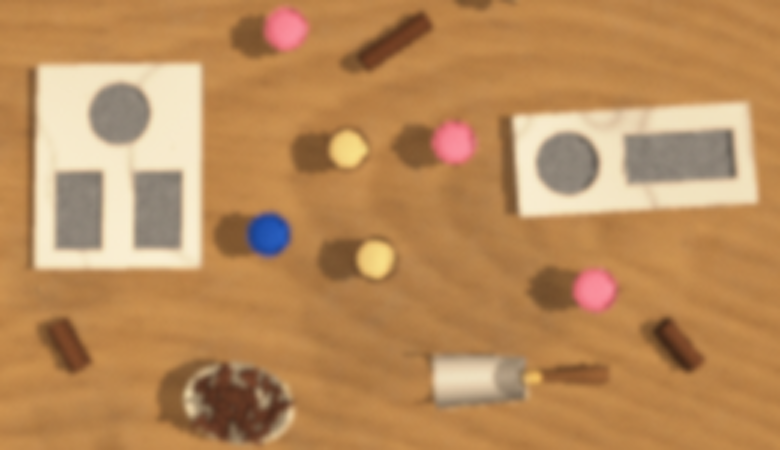

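The crop confirms it. The two yellow-cream cups are at (316,194) and (325,231), the blue and pink ones are look-alikes, and the long thin stick at (331,159) is the roll. The two short logs are at (222,260) and (426,260). I'll get rough positions and the wrist camera geometry.

Run:
```python
from h import *
from cell import ctrl
c=ctrl.calibration("top")
for n,uv,z in [("roll",(331.3,158.7),15),("cup1",(316,194.3),28),("cup2",(325,231.3),28),("logL",(222.3,260),13),("logR",(426.3,259.7),13),("bell",(314,111),50),("bowl",(279,279),30)]:
    print(n,onz(c,uv,z).round(0))
w=ctrl.calibration("wrist");print(w["mtx"].round(1))
from scipy.spatial.transform import Rotation as Ro
s=ctrl.read_state();T=Ro.from_euler("xyz",s["tool_rot"]).as_matrix();o=-w["R"].T@w["t"]
print("cam in tool",(T.T@(o-s["eef_pos"])).round(1),(w["R"]@T).round(2))
```

```text
roll [627. -19.  15.]
cup1 [540.  19.  28.]
cup2 [453.  -1.  28.]
logL [390. 244.  13.]
logR [ 382. -237.   13.]
bell [735.  19.  50.]
bowl [346. 108.  30.]
[[302.5   0.  313. ]
 [  0.  302.5 202.9]
 [  0.    0.    1. ]]
cam in tool [ 8.070e+01  1.000e-01 -1.427e+02] [[-0.    1.   -0.  ]
 [-0.95 -0.   -0.31]
 [-0.31  0.    0.95]]
```

Call:
carry_out --deltas '[9.5, 0, 0, 0, 0, 0, -1]'

```text
clock: 0.22
eef_pos: [255.6, 592.9, 231.3]
tool_rot: [-2.967, 0.0, 2.735]
force: [1.5, 0.9, 0.9]
width: 85.2
gripper_force: 0.0
```

I put that turn in the wrong column (about x instead of z), so I'll undo it and then turn about z.

Call:
carry_out --deltas '[-9.5, 0, 0, 0, 0, 0, -1, 0, 0, 9.5, 0, 0, 0, -1, 0, 0, 9.5, 0, 0, 0, -1, 0, 0, 9.5, 0, 0, 0, -1, 0, 0, 9.5, 0, 0, 0, -1, 0, 0, 9.5, 0, 0, 0, -1, 0, 0, 9.5, 0, 0, 0, -1, 0, 0, 9.7, 0, 0, 0, -1, 0, 0, 0, -0.05, 0.023, 0, -1, 0, 0, 0, -0.05, 0.023, 0, -1, 0, 0, 0, -0.05, 0.023, 0, -1, 0, 0, 0, -0.05, 0.023, 0, -1]'

```text
clock: 1.72
eef_pos: [349.5, 395.2, 231.1]
tool_rot: [-3.141, 0.0, 1.571]
force: [0.7, -0.3, -0.0]
width: 85.4
gripper_force: 0.0
```

Call:
carry_out --deltas '[0, 0, 0, -0.05, 0.023, 0, -1, 0, 0, 0, -0.05, 0.023, 0, -1, 0, 0, 0, -0.05, 0.023, 0, -1, 0, 0, 0, -0.05, 0.023, 0, -1, 0, 0, 0, 0, 0, 0, -1, 0, 0, 0, 0, 0, 0, -1]'

```text
clock: 2.48
eef_pos: [440.8, 197.3, 231.1]
tool_rot: [-3.141, -0.0, 1.57]
force: [-0.2, 0.5, -0.5]
width: 85.2
gripper_force: 0.0
```

Tracking is accurate. I'll take a wrist image here, move 250 mm to -y, and take a second.

```bash
cat > snap.py <<'E'
import sys,cv2,pickle
from cell import ctrl
n=sys.argv[1]; c=ctrl.calibration("wrist"); im=ctrl.get_image("wrist")
cv2.imwrite(f"pics/{n}.png",im[:,:,::-1]); pickle.dump(c,open(f"pics/{n}.pkl","wb"))
E
python3 snap.py w1
```

```text
(no output)
```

Call:
carry_out --deltas '[0, 0, 0, -0.05, 0, 0, -1, 0, 0, 0, -0.05, 0, 0, -1, 0, 0, 0, -0.05, 0, 0, -1, 0, 0, 0, -0.04, 0, 0, -1, 0, 0, 0, 0, 0, 0, -1]'

```text
clock: 3.15
eef_pos: [440.9, 5.4, 231.4]
tool_rot: [3.141, 0.001, 1.568]
force: [0.1, 0.1, 0.3]
width: 85.1
gripper_force: 0.0
```

```bash
python3 snap.py w2
```

Call:
carry_out --deltas '[0, 0, 0, -0.05, 0, 0, -1, 0, 0, 0, -0.05, 0, 0, -1, 0, 0, 0, -0.05, 0, 0, -1, 0, 0, 0, -0.05, 0, 0, -1, 0, 0, 0, 0, 0, 0, -1]'

```text
clock: 3.82
eef_pos: [441.6, -195.2, 231.3]
tool_rot: [3.141, 0.002, 1.568]
force: [-0.2, 0.8, -0.9]
width: 85.4
gripper_force: 0.0
```

```bash
python3 snap.py w3; python3 -c "
import cv2,numpy as np
cv2.imwrite('pics/m.png',np.hstack([cv2.rotate(cv2.imread(f'pics/w{i}.png'),cv2.ROTATE_90_CLOCKWISE)[:, :] for i in (1,3)])[40:640])"
```

```text
(no output)
```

View pics/m.png

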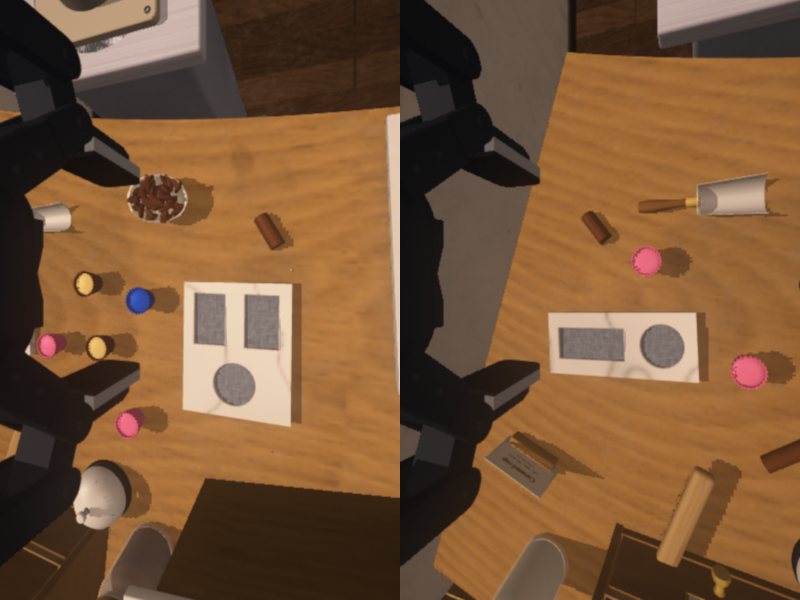

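The combined wrist views (rotated) show:
- **Left frame:** wide board, left log at (268,231), cups at (85,284) and (97,346), and the bowl.
- **Right frame:** long board, right log at (596,228), roll at the right edge (790,455), and the scoop.

I'll sample colours and then segment.

Run:
```python
from h import *
im=cv2.imread("pics/m.png");h=cv2.cvtColor(im,cv2.COLOR_BGR2HSV)
for n,(x,y) in dict(log=(268,231),logshadow=(287,240),wood=(300,200),log2=(596,228),sh2=(609,232),roll=(785,457),cream=(85,284),cream2=(97,346),cupsh=(112,283),pocket=(262,320),pocket2=(235,385),p3=(590,345),marble=(234,300)).items(): print(n,h[y-1:y+2,x-1:x+2].reshape(-1,3).mean(0).round())
```

```text
log [ 11. 177. 121.]
logshadow [ 14. 164. 126.]
wood [ 15. 166. 167.]
log2 [ 11. 177. 103.]
sh2 [ 13. 169.  90.]
roll [ 11. 183.  99.]
cream [ 19. 140. 233.]
cream2 [ 19. 141. 232.]
cupsh [ 14. 160. 113.]
pocket [  8.  36. 138.]
pocket2 [  9.  36. 137.]
p3 [  7.  37. 124.]
marble [ 16.  52. 237.]
```

```bash
cat > seg.py <<'E'
import sys,pickle
from h import *
def load(n): return cv2.imread(f"pics/{n}.png")[:,:,::-1].copy(),pickle.load(open(f"pics/{n}.pkl","rb"))
def find(im,c):
    f=cv2.GaussianBlur(im,(3,3),0).astype(float);r,g,b=f[...,0],f[...,1],f[...,2];V=f.max(2);S=255*(1-f.min(2)/(V+1e-6));q=(g-b)/(r-b+1e-6)
    M=dict(choc=((q<.415)&(S>130)&(V<165)&(V>40)&(q>.2),15),cream=((V>150)&(S>110)&(S<157)&(q>.55),28),pocket=((S<65)&(V>85)&(V<185),5),board=((S<75)&(V>85),10))
    out=[]
    for k,(m,z) in M.items():
        m=cv2.morphologyEx(m.astype(np.uint8),cv2.MORPH_OPEN,np.ones((3,3)))
        for cc in cv2.findContours(m,cv2.RETR_EXTERNAL,cv2.CHAIN_APPROX_NONE)[0]:
            if cv2.contourArea(cc)<80: continue
            touch=cc[:,0].min()<=1 or cc[:,0,0].max()>=638 or cc[:,0,1].max()>=398
            W=np.array([onz(c,p,z)[:2] for p in cc[:,0]],np.float32)
            (cx,cy),(a,b2),an=cv2.minAreaRect(W)
            if not(320<cx<690 and abs(cy)<330) or max(a,b2)>230: continue
            if b2>a: a,b2,an=b2,a,an+90
            mm=cv2.moments(cc); uv=(mm["m10"]/mm["m00"],mm["m01"]/mm["m00"])
            out.append((k,(cx,cy),(a,b2),(an+90)%180-90,uv,touch))
    return out
if __name__=="__main__":
    for n in sys.argv[1:]:
        im,c=load(n)
        for k,p,s,an,uv,t in find(im,c): print(n,k,np.round(p,1),np.round(s,1),round(an,1),np.round(uv,1),"EDGE" if t else "")
E
python3 seg.py w1 w2 w3
```

```text
w1 choc [535.2  34.2] [22.8 13.3] 24.8 [383.  290.2] 
w1 choc [576.2  34.4] [56.  31.6] -89.4 [410.7 289.8] 
w1 choc [341.1 104.1] [78.3 59.2] 76.0 [237.6 243.6] 
w1 choc [390.3 248.4] [41.9 16.4] 29.8 [270.5 130.5] 
w1 cream [454.1   4. ] [26.3 25.1] -50.2 [323.4 314.6] 
w1 cream [540.4  23.5] [26.9 25.6] 51.8 [387.7 302.3] 
w1 pocket [607.1  31.3] [96.9 20. ] -62.7 [432.  289.8] 
w1 pocket [497.7 174.5] [64.7 40.7] -0.1 [359.  189.3] 
w1 pocket [576.2 205.6] [50.7 49.8] -0.1 [423.6 164.9] 
w1 pocket [498.6 239.1] [64.6 41.2] -0.1 [361.9 137.9] 
w1 board [356.7 -70.9] [67.3 37. ] -89.1 [257.2 345.9] 
w1 board [604.1  35.4] [97.7 19.8] -62.3 [431.2 288.6] 
w1 board [533.1 207.1] [162.6 130.8] -0.7 [389.9 161. ] 
w2 choc [ 381.5 -227.9] [48.3 21.1] 38.3 [274.2 331.1] 
w2 choc [626.6 -17.7] [69. 16.] -57.4 [463.7 190.6] 
w2 choc [342.6 108.2] [77.2 61. ] 85.3 [222.3  78.7] 
w2 cream [454.4   1.7] [28.2 26.5] -0.2 [324.8 178.8] 
w2 cream [540.3  22.1] [27.8 27.5] 30.7 [399.8 161.6] 
w2 pocket [ 532. -245.] [86.4 41.4] -87.4 [374.9 334.6] 
w2 pocket [ 528.5 -155. ] [49.9 49.4] 50.2 [375.9 283.3] 
w2 pocket [ 606.5 -160.9] [99.3 20.1] -62.4 [431.3 288.9] 
w2 pocket [576.9 185.4] [33.8  7.3] -0.2 [441.8   3.4] EDGE
w2 pocket [497.6 172.5] [65.8 33.8] -0.2 [366.3  17.7] EDGE
w2 board [ 604.3 -157.5] [98.  19.9] -62.4 [431.1 288.5] 
w2 board [ 529.2 -205.7] [188.7  78.5] -88.2 [375.1 310.1] 
w2 board [358.3 -76.6] [71.  37.1] -86.7 [249.7 231.9] 
w2 board [532.9 164.4] [162.7  46.9] -0.2 [399.6  24.8] EDGE
w3 choc [ 382.6 -233.7] [44.  17.2] 39.0 [266.8 203.4] 
w3 choc [632.2 -28.9] [43.6 18.2] -56.9 [496.8  17. ] EDGE
w3 pocket [ 531.6 -243.2] [87.7 41.1] -88.3 [383.2 206.4] 
w3 pocket [ 527.9 -153.5] [51.7 51.2] 67.4 [385.4 136.8] 
w3 board [ 529.7 -207.1] [186.  78.] -87.9 [384.5 173.9] 
w3 board [357.4 -78.2] [67.  37.8] 89.8 [237.   65.5]
```

Run:
```python
from seg import *; from cell import ctrl
C={n:load(n)[1] for n in("w1","w2","w3")};C["top"]=ctrl.calibration("top")
for n,a,u,b,v in [("cup1","w1",(323.4,314.6),"w2",(324.8,178.8)),("cup2","w1",(387.7,302.3),"w2",(399.8,161.6)),("logR","w2",(274.2,331.1),"w3",(266.8,203.4)),("logL","w1",(270.5,130.5),"top",(222.3,260)),("roll","w2",(463.7,190.6),"top",(331.3,158.7)),("Lround","w2",(375.9,283.3),"w3",(385.4,136.8)),("Lobl","w2",(374.9,334.6),"w3",(383.2,206.4)),("Lboard","w2",(375.1,310.1),"w3",(384.5,173.9)),("Wobl","w1",(361.9,137.9),"top",(226,215)),("Wround","w1",(423.6,164.9),"top",(239.8,183))]:
    p,e=two(C[a],u,C[b],v);print(n,p.round(1),round(e,1))
```

```text
cup1 [454.2   1.4  24.8] 0.2
cup2 [541.2  21.6  25.2] 0.0
logR [ 381.5 -236.6    4.3] 0.2
logL [389.  247.5   1.7] 0.0
roll [628.8 -18.9   8.7] 1.4
Lround [ 527.5 -152.7    7.7] 0.1
Lobl [ 530.9 -240.     8.4] 0.5
Lboard [ 529.5 -197.9    6.9] 0.4
Wobl [497.8 238.6   4.2] 2.0
Wround [575.3 205.5   4.1] 2.6
```

The heights agree with the text within noise. The boards lie at about 0° and +2.3°. First I'll move above cup 1 at (454,2).

Call:
carry_out --deltas '[0, 0, 0, 0.04, 0.0025, 0.026, -0.4, 0, 0, 0, 0.04, 0.0025, 0.026, -0.4, 0, 0, 0, 0.04, 0.0025, 0.026, -0.4, 0, 0, 0, 0.04, 0.0025, 0.026, -0.4, 0, 0, 0, 0.037, 0.0025, 0.026, -0.4, 0, 0, 0, 0, 0, 0.03, -0.4, 0, 0, 0, 0, 0, 0.02, -0.4, 0, 0, 0, 0, 0, 0, -0.4]'

```text
clock: 4.88
eef_pos: [452.1, 6.9, 50.2]
tool_rot: [-3.138, -0.002, 1.575]
force: [-0.6, 0.8, 0.6]
width: 60.1
gripper_force: 0.0
```

Call:
carry_out --deltas '[0, 0, 0, -0.005, 0.002, 0, -0.4, 0, 0, 0, 0, 0, 0, -0.4, 0, 0, 0, 0, 0, 0, -0.4]'

```text
clock: 5.25
eef_pos: [456.0, -1.0, 52.0]
tool_rot: [3.14, -0.0, 1.57]
force: [-0.2, 0.8, -0.4]
width: 59.6
gripper_force: 0.0
```

```bash
python3 snap.py w4; python3 seg.py w4 | grep -E "cream|choc"
```

```text
w4 choc [624.9 -17.1] [75.2 17.5] -56.5 [567.2 253.8] 
w4 choc [335.6 100.7] [66.3 64.3] 79.2 [91.9 49.9] EDGE
w4 cream [454.3   2.7] [27.8 27. ] -0.1 [311.3 237.6] 
w4 cream [539.8  22.2] [27.8 27.7] -0.1 [457.8 206.6]
```

View pics/w4.png

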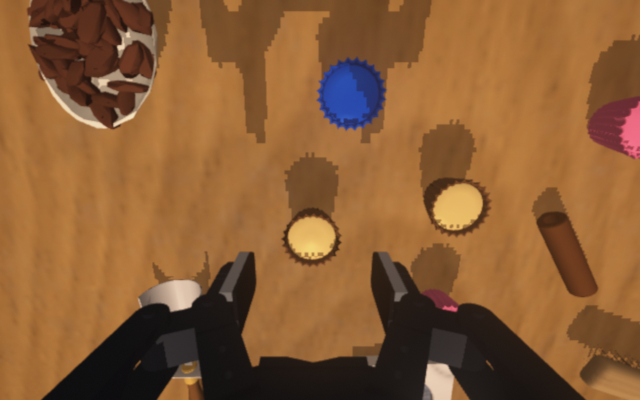

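The view shows cup 1 at (311,238), centred between the fingers and about 3 mm off in y. I'll go down, close and lift.

Call:
carry_out --deltas '[0, 0, 0, 0.003, -0.0015, 0.014, -0.4, 0, 0, 0, 0, 0, 0.015, -0.4, 0, 0, 0, 0, 0, 0.015, -0.4, 0, 0, 0, 0, 0, 0, -0.4, 0, 0, 0, 0, 0, 0, 1, 0, 0, 0, 0, 0, 0, 1, 0, 0, 0, 0, 0, 0, 1, 0, 0, 0, 0, 0, 0, 1, 0, 0, 0, 0, 0, -0.005, 1]'

```text
clock: 6.42
eef_pos: [454.2, 1.9, 12.7]
tool_rot: [3.141, -0.0, 1.57]
force: [-0.0, -0.2, -0.4]
width: 32.7
gripper_force: 59.5
```

Call:
carry_out --deltas '[0, 0, 0, 0, 0, -0.04, 1, 0, 0, 0, 0, 0, -0.037, 1, 0, 0, 0, -0.039, 0.0184, 0, 1, 0, 0, 0, -0.039, 0.0184, 0, 1, 0, 0, 0, -0.039, 0.0184, 0, 1, 0, 0, 0, -0.038, 0.0184, 0, 1, 0, 0, 0, 0, 0, 0.04, 1, 0, 0, 0, 0, 0, 0, 1, 0, 0, 0, 0, 0, 0, 1]'

```text
clock: 7.55
eef_pos: [527.5, -152.7, 50.0]
tool_rot: [-3.141, -0.0, 1.571]
force: [0.9, 0.1, 0.3]
width: 32.6
gripper_force: 59.7
```

Call:
carry_out --deltas '[0, 0, 0, 0, 0, 0.015, 1, 0, 0, 0, 0, 0, 0.012, 1, 0, 0, 0, 0, 0, 0.0095, 1, 0, 0, 0, 0, 0, 0, 1, 0, 0, 0, 0, 0, 0, 1, 0, 0, 0, 0, 0, 0, -0.4, 0, 0, 0, 0, 0, 0, -0.4, 0, 0, 0, 0, 0, 0, -0.4, 0, 0, 0, 0, 0, -0.03, -0.4, 0, 0, 0, 0, 0, -0.05, -0.4, 0, 0, 0, 0.04, 0, 0, -0.4, 0, 0, 0, 0.04, 0, 0, -0.4]'

```text
clock: 9.05
eef_pos: [528.1, -72.5, 93.4]
tool_rot: [3.14, 0.0, 1.569]
force: [0.8, 0.3, -0.3]
width: 59.4
gripper_force: 0.0
```

Call:
carry_out --deltas '[0, 0, 0, 0.045, 0.006, 0, -0.4, 0, 0, 0, 0.049, 0.0063, 0, -0.4, 0, 0, 0, 0, 0, 0.045, -0.4, 0, 0, 0, 0, 0, 0, -0.4, 0, 0, 0, 0, 0, 0, -0.4]'

```text
clock: 9.68
eef_pos: [540.2, 19.4, 48.6]
tool_rot: [3.141, 0.001, 1.568]
force: [0.2, -0.2, -0.4]
width: 59.6
gripper_force: 0.0
```

```bash
python3 snap.py w5; python3 seg.py w5 | grep -E "cream|choc"
```

```text
w5 choc [623.9 -11.4] [61.2 16.3] -57.3 [438.2 276.5] 
w5 cream [541.3  23. ] [28.1 27.7] 46.5 [315.5 240.3]
```

Call:
carry_out --deltas '[0, 0, 0, 0.003, 0.001, 0.0105, -0.4, 0, 0, 0, 0, 0, 0.015, -0.4, 0, 0, 0, 0, 0, 0.015, -0.4, 0, 0, 0, 0, 0, 0, -0.4, 0, 0, 0, 0, 0, 0, 1, 0, 0, 0, 0, 0, 0, 1, 0, 0, 0, 0, 0, 0, 1, 0, 0, 0, 0, 0, 0, 1, 0, 0, 0, 0, 0, -0.005, 1, 0, 0, 0, 0, 0, -0.04, 1, 0, 0, 0, 0, 0, -0.04, 1, 0, 0, 0, 0, 0, 0, 1]'

```text
clock: 11.22
eef_pos: [543.1, 23.9, 95.0]
tool_rot: [3.136, -0.0, 1.571]
force: [0.2, 0.1, -0.6]
width: 32.4
gripper_force: 59.6
```

Call:
carry_out --deltas '[0, 0, 0, 0.046, 0.0086, 0, 1, 0, 0, 0, 0.046, 0.0086, 0, 1, 0, 0, 0, 0.046, 0.0086, 0, 1, 0, 0, 0, 0.0456, 0.0086, 0, 1, 0, 0, 0, 0, 0, 0.043, 1, 0, 0, 0, 0, 0, 0, 1, 0, 0, 0, 0, 0, 0, 1]'

```text
clock: 12.1
eef_pos: [575.6, 206.2, 49.7]
tool_rot: [-3.142, 0.001, 1.569]
force: [0.4, -1.1, -0.3]
width: 32.8
gripper_force: 59.7
```

Call:
carry_out --deltas '[0, 0, 0, 0, 0, 0.015, 1, 0, 0, 0, 0, 0, 0.012, 1, 0, 0, 0, 0, 0, 0.009, 1, 0, 0, 0, 0, 0, 0, 1, 0, 0, 0, 0, 0, 0, 1, 0, 0, 0, 0, 0, 0, -0.4, 0, 0, 0, 0, 0, 0, -0.4, 0, 0, 0, 0, 0, 0, -0.4, 0, 0, 0, 0, 0, -0.03, -0.4, 0, 0, 0, 0, 0, -0.05, -0.4, 0, 0, 0, 0, 0, 0, -0.4]'

```text
clock: 13.48
eef_pos: [578.3, 207.8, 97.0]
tool_rot: [3.135, -0.002, 1.571]
force: [0.0, -0.3, -0.8]
width: 59.8
gripper_force: 0.0
```

Call:
carry_out --deltas '[0, 0, 0, 0.014, -0.046, 0, -0.4, 0, 0, 0, 0.014, -0.046, 0, -0.4, 0, 0, 0, 0.014, -0.046, 0, -0.4, 0, 0, 0, 0, -0.048, 0, -0.4, 0, 0, 10, 0, 0, 0, -0.4, 0, 0, 10, 0, 0, 0, -0.4, 0, 0, 10, 0, 0, 0, -0.4, 0, 0, 10, 0, 0, 0, -0.4, 0, 0, 10, 0, 0, 0, -0.4, 0, 0, 10, 0, 0, 0, -0.4, 0, 0, 0, 0, 0, 0, -0.4, 0, 0, 0, 0, 0, 0, -0.4]'

```text
clock: 14.98
eef_pos: [389.2, 249.5, 93.0]
tool_rot: [3.142, 0.001, 0.526]
force: [0.2, -0.3, -0.2]
width: 59.3
gripper_force: 0.0
```

```bash
python3 snap.py w6; python3 seg.py w6 | grep -E "cream|choc|pocket"; python3 -c "
from cell import ctrl
import cv2
im=ctrl.get_image('top')[:,:,::-1][145:295,200:460];cv2.imwrite('pics/top1.png',cv2.resize(im,None,fx=2,fy=2))
a=cv2.imread('pics/w6.png');b=cv2.imread('pics/top1.png')
import numpy as np
cv2.imwrite('pics/v6.png',np.vstack([cv2.resize(a,(480,300)),cv2.resize(b,(480,277))]))"
```

```text
w6 choc [391.4 248.6] [43.6 16.2] 29.7 [316.4 208.4] 
w6 cream [570.1 199.8] [27.3 13.1] -59.9 [538.2  10.3] EDGE
w6 pocket [497.1 174.6] [65.2 40.1] -0.7 [474.4 135.1] 
w6 pocket [497.8 238.8] [65.5 41.3] -0.7 [404.6  87.9] 
w6 pocket [562.2 204.3] [46.7 22.8] 89.1 [499.2  31.3] EDGE
```

View pics/v6.png

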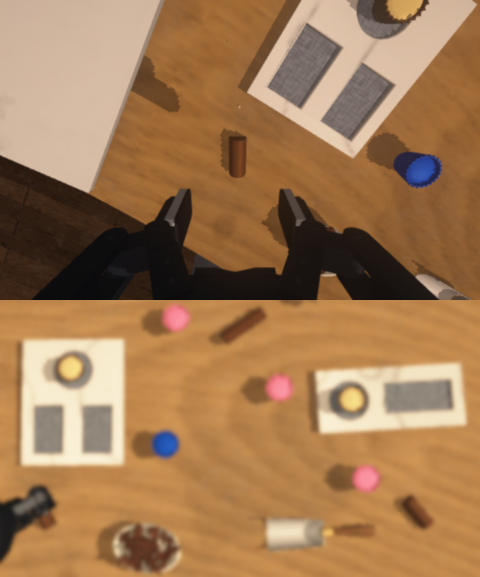

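The picture shows both cups seated in their round pockets, and the left log aligned between the fingers. I'll pick up the log.

Call:
carry_out --deltas '[0, 0, 0, 0, 0.0017, 0.04, -0.4, 0, 0, 0, 0, 0, 0.03, -0.4, 0, 0, 0, 0, 0, 0.018, -0.4, 0, 0, 0, 0, 0, 0, -0.4, 0, 0, 0, 0, 0, 0, -0.4, 0, 0, 0, 0, 0, 0, 1, 0, 0, 0, 0, 0, 0, 1, 0, 0, 0, 0, 0, 0, 1, 0, 0, 0, 0, 0, 0, 1, 0, 0, 0, 0, 0, 0, 1]'

```text
clock: 16.32
eef_pos: [390.4, 248.4, 5.9]
tool_rot: [-3.141, -0.001, 0.524]
force: [0.1, 0.2, 5.5]
width: 13.7
gripper_force: 58.0
```

The width of 13.7 mm means the pads hold only the rounded top. I'll open, go 5 mm lower and regrip.

Call:
carry_out --deltas '[0, 0, 0, 0, 0, 0, -0.2, 0, 0, 0, 0, 0, 0, -0.2, 0, 0, 0, 0, 0, 0.005, -0.2, 0, 0, 0, 0, 0, 0, -0.2, 0, 0, 0, 0, 0, 0, 1, 0, 0, 0, 0, 0, 0, 1, 0, 0, 0, 0, 0, 0, 1, 0, 0, 0, 0, 0, 0, 1]'

```text
clock: 17.32
eef_pos: [390.3, 248.0, 0.5]
tool_rot: [3.142, -0.0, 0.523]
force: [-0.8, -0.8, 5.3]
width: 16.3
gripper_force: 59.9
```

Call:
carry_out --deltas '[0, 0, 0, 0, 0, -0.01, 1, 0, 0, 0, 0, 0, -0.01, 1, 0, 0, 0, 0, 0, -0.02, 1, 0, 0, 0, 0, 0, -0.03, 1, 0, 0, 0, 0, 0, 0, 1]'

```text
clock: 17.95
eef_pos: [391.3, 248.8, 72.2]
tool_rot: [3.141, -0.004, 0.524]
force: [-0.0, 0.7, 0.5]
width: 15.5
gripper_force: 58.8
```

```bash
python3 snap.py w7; python3 -c "
from cell import ctrl
import cv2
im=ctrl.get_image('scene')[:,:,::-1][140:260,140:300];a=cv2.imread('pics/w7.png')[120:360,180:460]
import numpy as np
cv2.imwrite('pics/v7.png',np.hstack([cv2.resize(a,(420,360)),cv2.resize(im,(380,360)[:2] if 0 else (380,360))]))"
```

```text
(no output)
```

View pics/v7.png

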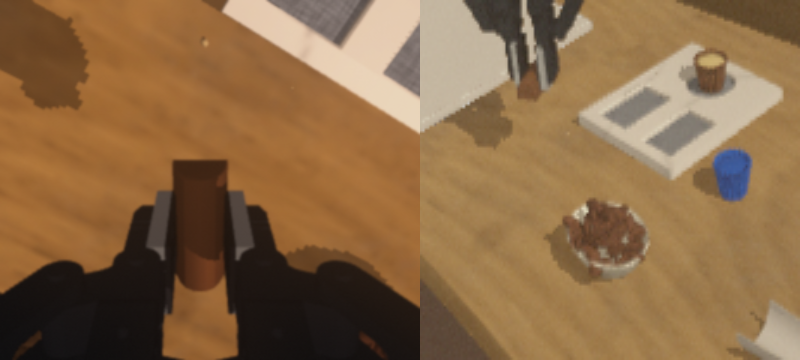

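The log is held level between the pads by its upper half. I'll turn 30° and carry it over the pocket at (497.8,238.8).

Call:
carry_out --deltas '[0, 0, 10, 0, 0, 0, 1, 0, 0, 10, 0, 0, 0, 1, 0, 0, 10, 0, 0, 0, 1, 0, 0, 0, 0.036, 0.0032, 0, 1, 0, 0, 0, 0.036, 0.0032, 0, 1, 0, 0, 0, 0.0355, 0.0032, 0, 1, 0, 0, 0, 0, 0, 0.035, 1, 0, 0, 0, 0, 0, 0, 1, 0, 0, 0, 0, 0, 0, 1]'

```text
clock: 19.18
eef_pos: [497.2, 238.2, 35.4]
tool_rot: [3.141, 0.001, -0.001]
force: [0.4, -0.1, 0.1]
width: 16.3
gripper_force: 58.8
```

Width holds at 16.3 mm. I'll lower to TCP z of about 7.5, open partway and lift.

Call:
carry_out --deltas '[0, 0, 0, 0, 0, 0.015, 1, 0, 0, 0, 0, 0, 0.008, 1, 0, 0, 0, 0, 0, 0.005, 1, 0, 0, 0, 0, 0, 0, 1, 0, 0, 0, 0, 0, 0, 1]'

```text
clock: 19.8
eef_pos: [498.0, 238.4, 7.5]
tool_rot: [-3.142, -0.0, -0.0]
force: [0.7, -1.1, -0.1]
width: 16.0
gripper_force: 58.8
```

Call:
carry_out --deltas '[0, 0, 0, 0, 0, 0, 0.2, 0, 0, 0, 0, 0, 0, 0.2, 0, 0, 0, 0, 0, 0, 0.2, 0, 0, 0, 0, 0, -0.02, 0.2, 0, 0, 0, 0, 0, -0.05, 0.2, 0, 0, 0, -0.05, 0, -0.01, -0.2, 0, 0, 0, -0.05, 0, 0, -0.2, 0, 0, 0, 0, 0, 0, -0.2]'

```text
clock: 20.8
eef_pos: [393.1, 238.5, 88.3]
tool_rot: [-3.14, 0.005, 0.001]
force: [-0.1, 0.3, -0.4]
width: 51.4
gripper_force: 0.0
```

```bash
python3 snap.py w8; python3 seg.py w8
```

```text
w8 choc [338.7 102.6] [83.  60.9] 73.9 [481.9 274.8] 
w8 choc [497.1 237.5] [41.  12.8] -0.4 [315.7  62.5] 
w8 pocket [497.7 238.9] [64.9 41.6] -0.6 [313.5  60.6] 
w8 pocket [497.4 174.6] [65.8 40.1] -0.3 [408.1  61.5] 
w8 board [351.2 187.1] [15.3  5.1] 22.7 [376.5 259.1] 
w8 board [493.3 207.4] [131.2  82.8] 89.4 [361.1  65.1] EDGE
```

View pics/w8.png

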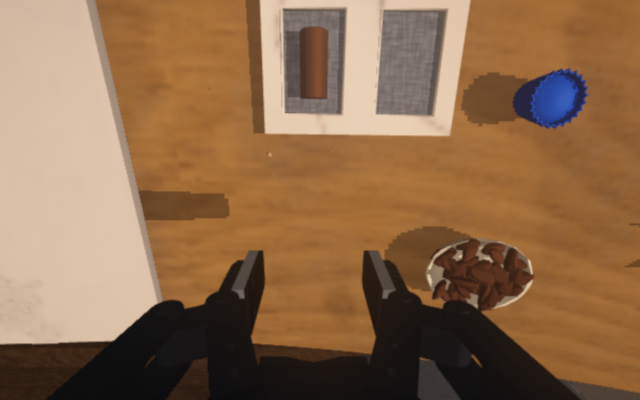

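The log lies flat and centred in its pocket at (315,62). Now I'll go to the right log at (382,-235), bowing outward to stay within reach.

Call:
carry_out --deltas '[0, 0, 0, 0.014, 0.059, 0, -0.4, 0, 0, 0, 0.014, 0.059, 0, -0.4, 0, 0, 0, 0.014, 0.059, 0, -0.4, 0, 0, 0, 0.014, 0.059, 0, -0.4, 0, 0, 0, -0.018, 0.059, 0, -0.4, 0, 0, 0, -0.018, 0.059, 0, -0.4, 0, 0, 0, -0.018, 0.059, 0, -0.4, 0, 0, 0, -0.018, 0.059, 0, -0.4, 0, 0, -10, 0, 0, 0, -0.4, 0, 0, -10, 0, 0, 0, -0.4, 0, 0, -10, 0, 0, 0, -0.4, 0, 0, -9, 0, 0, 0, -0.4]'

```text
clock: 22.35
eef_pos: [382.4, -235.7, 87.9]
tool_rot: [3.139, 0.0, 0.684]
force: [0.2, -0.0, 0.1]
width: 59.8
gripper_force: 0.0
```

Call:
carry_out --deltas '[0, 0, 0, 0, 0, 0, -0.4, 0, 0, 0, 0, 0, 0, -0.4]'

```text
clock: 22.6
eef_pos: [382.0, -234.5, 87.5]
tool_rot: [3.141, 0.0, 0.677]
force: [0.4, -1.0, 0.7]
width: 60.0
gripper_force: 0.0
```

```bash
python3 snap.py w9; python3 seg.py w9 | grep choc
```

```text
w9 choc [ 384.1 -235.5] [44.3 16.3] 38.3 [316.5 211.6]
```

Call:
carry_out --deltas '[0, 0, 0, -0.0007, 0.002, 0.04, -0.4, 0, 0, 0, 0, 0, 0.03, -0.4, 0, 0, 0, 0, 0, 0.017, -0.4, 0, 0, 0, 0, 0, 0, -0.4, 0, 0, 0, 0, 0, 0, -0.4, 0, 0, 0, 0, 0, 0, 1, 0, 0, 0, 0, 0, 0, 1, 0, 0, 0, 0, 0, 0, 1, 0, 0, 0, 0, 0, 0, 1, 0, 0, 0, 0, 0, 0, 1]'

```text
clock: 23.9
eef_pos: [382.8, -235.7, 1.1]
tool_rot: [3.14, -0.001, 0.68]
force: [-0.5, 0.7, 6.6]
width: 15.5
gripper_force: 58.5
```

Call:
carry_out --deltas '[0, 0, 0, 0, 0, -0.01, 1, 0, 0, 0, 0, 0, -0.02, 1, 0, 0, 0, 0, 0, -0.03, 1, 0, 0, 0, 0, 0, -0.03, 1, 0, 0, 0, 0, 0, 0, 1, 0, 0, 0, 0, 0, 0, 1]'

```text
clock: 24.65
eef_pos: [382.4, -235.0, 90.0]
tool_rot: [-3.141, -0.0, 0.681]
force: [0.4, 0.2, -1.1]
width: 15.8
gripper_force: 58.9
```

Call:
carry_out --deltas '[0, 0, 10, 0, 0, 0, 1, 0, 0, 10, 0, 0, 0, 1, 0, 0, 10, 0, 0, 0, 1, 0, 0, 9, 0, 0, 0, 1, 0, 0, 0, 0.0144, -0.051, 0, 1, 0, 0, 0, 0.0144, -0.051, 0, 1, 0, 0, 0, 0.0144, -0.051, 0, 1, 0, 0, 0, 0.0144, -0.051, 0, 1, 0, 0, 0, 0.0144, -0.051, 0, 1, 0, 0, 0, 0.0144, -0.051, 0, 1, 0, 0, 0, 0.0144, -0.051, 0, 1, 0, 0, 0, 0.0144, -0.053, 0, 1]'

```text
clock: 26.15
eef_pos: [497.3, 175.8, 89.0]
tool_rot: [3.141, 0.002, -0.001]
force: [0.7, -0.1, -0.5]
width: 15.9
gripper_force: 58.9
```

Call:
carry_out --deltas '[0, 0, 0, 0, 0, 0.03, 1, 0, 0, 0, 0, 0, 0.025, 1, 0, 0, 0, 0, 0, 0, 1, 0, 0, 0, 0, 0, 0, 1]'

```text
clock: 26.65
eef_pos: [497.8, 173.8, 35.4]
tool_rot: [3.141, 0.0, -0.001]
force: [-0.0, -0.6, 0.4]
width: 15.4
gripper_force: 59.0
```

Call:
carry_out --deltas '[0, 0, 0, 0, -0.0007, 0.015, 1, 0, 0, 0, 0, 0, 0.008, 1, 0, 0, 0, 0, 0, 0.005, 1, 0, 0, 0, 0, 0, 0, 1, 0, 0, 0, 0, 0, 0, 1, 0, 0, 0, 0, 0, 0, 0.2, 0, 0, 0, 0, 0, 0, 0.2, 0, 0, 0, 0, 0, 0, 0.2, 0, 0, 0, 0, 0, -0.02, 0.2, 0, 0, 0, 0, 0, -0.06, 0.2, 0, 0, 0, -0.05, 0, 0, -0.1, 0, 0, 0, -0.04, 0, 0, -0.1]'

```text
clock: 28.15
eef_pos: [406.2, 175.8, 88.1]
tool_rot: [-3.14, -0.0, 0.0]
force: [-0.7, 1.4, -0.6]
width: 47.1
gripper_force: 0.0
```

```bash
python3 snap.py w10; python3 seg.py w10
```

```text
w10 choc [323.1 137.5] [14.  10.3] 0.1 [359.3 306.7] 
w10 choc [345.7  87.8] [52.3 30.5] 47.3 [422.1 283.8] 
w10 choc [495.9 173.8] [40.5 12.2] -0.3 [317.   86.5] 
w10 choc [497.2 236.9] [40.4 17.2] -0.0 [222.3  84.5] 
w10 pocket [348.2 122. ] [44.8  9.3] 15.3 [376.8 273.6] 
w10 pocket [348.1 231.3] [44.9  9.4] -15.7 [249.2 273.8] 
w10 pocket [497.3 174.9] [65.4 41.4] -0.7 [314.9  82.8] 
w10 pocket [498. 240.] [65.4 40.9] -0.8 [222.   81.8] 
w10 board [351.7 123.5] [44.9  9.2] 15.8 [376.5 272.6] 
w10 board [351.6 229.8] [45.   9.2] -15.9 [249.4 273. ] 
w10 board [353.5 -66.8] [64.3 41.4] -89.9 [606.2 270.2] EDGE
w10 board [500.1 207.4] [131.6  96.5] 89.3 [267.7  74.1] EDGE
```

View pics/w10.png

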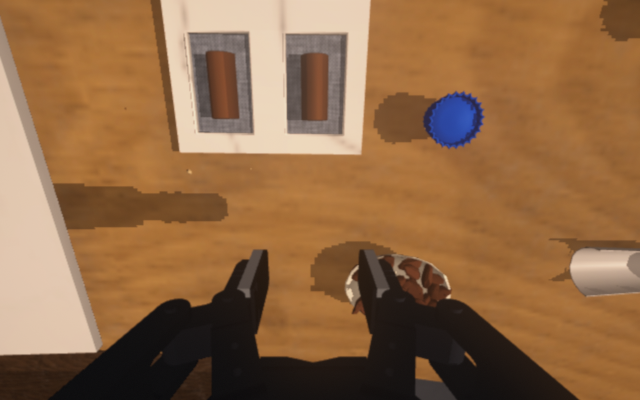

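Both logs sit flat in their pockets at (222,85) and (317,86). Next is the roll.

Call:
carry_out --deltas '[0, 0, -10, 0.037, 0.032, -0.01, -0.1, 0, 0, 10, 0.037, 0.032, 0, -0.1, 0, 0, 0, 0.037, 0.032, 0, -0.1, 0, 0, 0, 0.037, 0.032, 0, -0.1, 0, 0, 0, 0.037, 0.032, 0, -0.1, 0, 0, 0, 0.035, 0.032, 0, -0.1, 0, 0, -10, 0, 0, 0, -0.1, 0, 0, -10, 0, 0, 0, -0.1, 0, 0, -10, 0, 0, 0, -0.1, 0, 0, -10, 0, 0, 0, -0.1, 0, 0, -10, 0, 0, 0, -0.1, 0, 0, -10, 0, 0, 0, -0.1]'

```text
clock: 29.7
eef_pos: [632.4, -9.7, 97.5]
tool_rot: [-3.141, -0.0, 1.053]
force: [0.4, -0.1, -0.6]
width: 46.6
gripper_force: 0.0
```

Call:
carry_out --deltas '[0, 0, -10, 0, 0, 0, -0.1, 0, 0, -10, 0, 0, 0, -0.1, 0, 0, -10, 0, 0, 0, -0.1, 0, 0, -10, 0, 0, 0, -0.1, 0, 0, -10, 0, 0, 0, -0.1, 0, 0, -10, 0, 0, 0, -0.1, 0, 0, -2.6, 0, 0, 0, -0.1, 0, 0, 0, 0, 0, 0, -0.1, 0, 0, 0, 0, 0, 0, -0.1]'

```text
clock: 30.82
eef_pos: [632.5, -9.9, 97.2]
tool_rot: [-3.141, -0.0, 2.138]
force: [-0.6, 1.0, 0.3]
width: 47.0
gripper_force: 0.0
```

```bash
python3 snap.py w11; python3 seg.py w11
```

```text
w11 choc [ 518.1 -182.2] [30.6 11.6] -20.6 [ 95.5 301.5] 
w11 choc [ 529.6 -147.8] [29.4 23.9] -18.0 [124.  278.3] 
w11 choc [628.7 -17.7] [66.2 15.5] -56.5 [303.8 214.3] 
w11 cream [ 526.5 -155.4] [26.7 25.7] 32.4 [108.  292.8] 
w11 pocket [ 529.2 -243.6] [80.8 41.8] 89.9 [ 92.3 338.9] 
w11 pocket [ 546.2 -155.3] [38.8 13.5] -89.1 [144.3 287.6] 
w11 pocket [617.6 -93. ] [46.6 10.1] -73.2 [249. 274.] 
w11 pocket [ 507.5 -150. ] [30.8 11.8] 74.4 [106.3 262.5] 
w11 board [616.9 -89.2] [46.8 10. ] -73.4 [249.3 273.2] 
w11 board [ 530.  -203.5] [192.2  79.9] -87.8 [106.9 297.3] 
w11 board [607.9 142.3] [17.2  7.4] 32.4 [407.5   5. ] EDGE
```

View pics/w11.png

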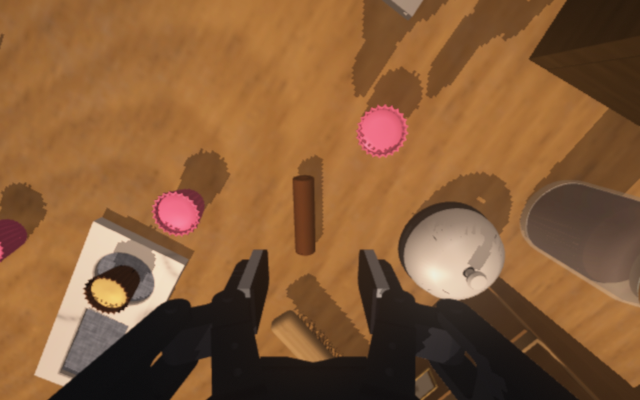

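The view shows the roll at (304,214), parallel to the fingers, clear of the bell and the pink cups. I'll shift, descend and grip.

Call:
carry_out --deltas '[0, 0, 0, -0.0056, -0.0075, 0.02, -0.1, 0, 0, 0, 0, 0, 0.03, -0.1, 0, 0, 0, 0, 0, 0.03, -0.1, 0, 0, 0, 0, 0, 0.0165, -0.1, 0, 0, 0, 0, 0, 0, -0.1, 0, 0, 0, 0, 0, 0, -0.1, 0, 0, 0, 0, 0, 0, 1, 0, 0, 0, 0, 0, 0, 1, 0, 0, 0, 0, 0, 0, 1, 0, 0, 0, 0, 0, 0, 1, 0, 0, 0, 0, 0, 0, 1]'

```text
clock: 32.25
eef_pos: [630.1, -18.7, 1.9]
tool_rot: [3.14, 0.001, 2.14]
force: [-0.3, 0.3, 5.1]
width: 15.7
gripper_force: 60.3
```

Call:
carry_out --deltas '[0, 0, 0, 0, 0, -0.01, 1, 0, 0, 0, 0, 0, -0.02, 1, 0, 0, 0, 0, 0, -0.03, 1, 0, 0, 0, 0, 0, -0.03, 1, 0, 0, 0, 0, 0, 0, 1, 0, 0, 0, 0, 0, 0, 1]'

```text
clock: 33.0
eef_pos: [629.0, -18.5, 91.0]
tool_rot: [-3.142, -0.0, 2.14]
force: [-0.2, 0.1, 0.1]
width: 15.6
gripper_force: 59.4
```

Call:
carry_out --deltas '[0, 0, 10, 0, 0, 0, 1, 0, 0, 10, 0, 0, 0, 1, 0, 0, 10.5, 0, 0, 0, 1, 0, 0, 0, -0.044, -0.0212, 0, 1, 0, 0, 0, -0.044, -0.0212, 0, 1, 0, 0, 0, -0.044, -0.0212, 0, 1, 0, 0, 0, -0.044, -0.0212, 0, 1, 0, 0, 0, -0.044, -0.0212, 0, 1, 0, 0, 0, 0, 0, 0.03, 1, 0, 0, 0, 0, 0, 0.025, 1, 0, 0, 0, 0, 0, 0, 1, 0, 0, 0, 0, 0, 0, 1]'

```text
clock: 34.5
eef_pos: [531.5, -242.5, 35.9]
tool_rot: [-3.141, 0.0, 1.607]
force: [-0.7, 0.3, -0.5]
width: 15.4
gripper_force: 59.4
```

Call:
carry_out --deltas '[0, 0, 0, 0, 0, 0.015, 1, 0, 0, 0, 0, 0, 0.008, 1, 0, 0, 0, 0, 0, 0.005, 1, 0, 0, 0, 0, 0, 0, 1, 0, 0, 0, 0, 0, 0, 1, 0, 0, 0, 0, 0, 0, 0.2, 0, 0, 0, 0, 0, 0, 0.2, 0, 0, 0, 0, 0, 0, 0.2, 0, 0, 0, 0, 0, -0.02, 0.2, 0, 0, 0, 0, 0, -0.06, 0.2, 0, 0, 0, -0.03, -0.04, -0.06, 0, 0, 0, 0, -0.03, -0.04, -0.04, 0]'

```text
clock: 36.0
eef_pos: [462.3, -298.6, 178.2]
tool_rot: [3.139, 0.001, 1.61]
force: [0.3, -1.3, -0.2]
width: 42.6
gripper_force: 0.0
```

Call:
carry_out --deltas '[0, 0, 0, 0, 0, 0, 0, 0, 0, 0, 0, 0, 0, 0]'

```text
clock: 36.25
eef_pos: [462.4, -297.9, 175.8]
tool_rot: [3.14, -0.0, 1.607]
force: [0.8, 0.3, -1.1]
width: 43.0
gripper_force: 0.0
```

```bash
python3 snap.py w12; python3 seg.py w12 | grep -v board; python3 -c "
from cell import ctrl
import cv2,numpy as np
t=ctrl.get_image('top')[:,:,::-1][145:295,200:460];s=ctrl.get_image('scene')[:,:,::-1][140:310,170:470]
cv2.imwrite('pics/v12.png',np.vstack([np.hstack([cv2.resize(cv2.imread('pics/w12.png'),(400,250)),cv2.resize(t,(400,250))]),cv2.resize(s,(800,350))[:350]]))"
```

```text
w12 choc [ 530.8 -243.1] [63.5 14.6] -87.8 [385.1 132.9] 
w12 cream [ 527.8 -153.6] [28.3 27.9] -43.6 [396.3  27.8] 
w12 pocket [ 531.6 -242.8] [87.2 40.7] -87.8 [383.7 130.3] 
w12 pocket [ 524.8 -157. ] [52.3 41.4] -42.9 [381.3  40.9]
```

View pics/v12.png

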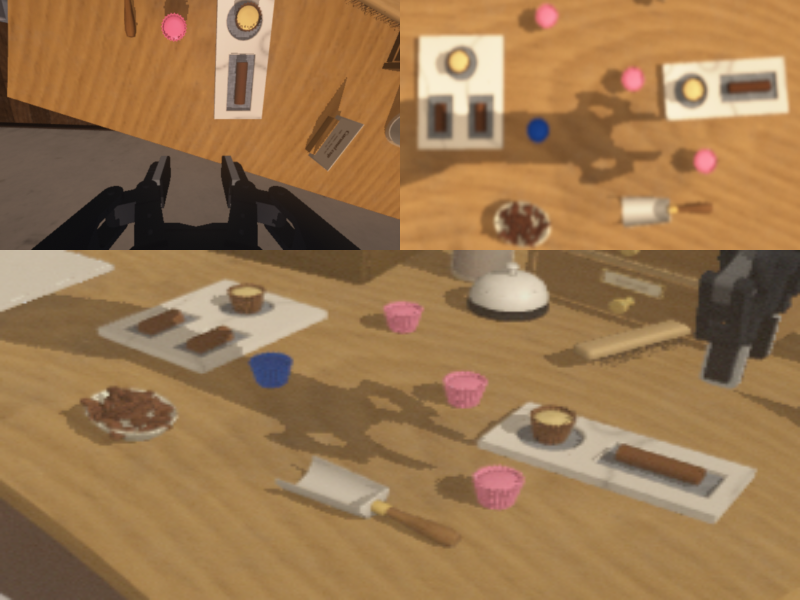

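All five chocolates sit centred, upright and flat in their pockets, the bowl and scoop haven't moved, and the arm is clear. I'll hand the job in.

```bash
python3 -c "
from cell import ctrl
print(ctrl.finish_job())"
```

```text
the job is handed in; nothing more can be done
None
```

I handed in the job at about 36 s on the robot's clock; the last pictures show all five chocolates upright in the right pockets and the bowl and scoop where they were, but the hand-in returned no verdict.

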